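# Rock the battery block into its sprung bay

## Robot

A 6-joint arm with a two-finger parallel gripper is mounted at the origin on the work surface. World frame = base frame: x ahead of the robot, y to its left, z up, the work surface at z = 0. Lengths are in m, angles in rad, forces in N, time in s.
With the tool pointing down it reaches from about 0.425 to 0.95 m from the base axis. Payload 3.5 kg.
Tool frame: the origin (TCP) lies between the finger pads; the fingertips stand 25 mm ahead of it and the grasp point (between the pads) lies 6 mm ahead of it (ctrl.finger_overhang is the distance from the TCP to the fingertips, in m); x points along the fingers, y is the direction in which the jaws open and shut, and the axes are right-handed (so a half turn about x gives the same grasp; the last joint's range is limited). The gripper opens to 85 mm and grips with 20 to 120 N. Pads are 22 mm wide; open, the fingers measure 114 mm over their backs; the gripper's body (76 mm by 85 mm) begins 54 mm behind the grasp point. The pads swing forward as they close: fully open they stand 13 mm farther back than shut.
Start: joints at [1.037, 0.286, 1.577, -0, 1.279, -0.15], TCP at [0.253, 0.626, 0.256] pointing down, gripper open.
Joint ranges: [-2.77, 2.77], [-0.9, 2.22], [0.21, 2.48], [-1.53, 4.67], [0.24, 2.81], [-2.84, 2.84]. Speed limits (rad/s): [2.79, 2.79, 3.14, 3.14, 3.14, 3.14].

## Interface

Orientations are given as a unit quaternion [x, y, z, w].
In Python, from plant import ctrl gives the robot as it stands.
- The arm moves only by the tool play_rows, never from a script. Its argument "targets" is a list of rows, each an object with "delta_pos": the shift along the world's x, y, z normalised to -1 to 1, where 1 is 1000 mm, a list of three; "delta_rot": the turn, a rotation vector about the world's x, y, z normalised to -1 to 1, where 1 is pi rad, a list of three; "claw": the finger opening in mm, from 0 to 85.4. In form: [{"delta_pos": [tx, ty, tz], "delta_rot": [wx, wy, wz], "claw": claw}, ...]. A call has 1 to 20 rows; each row is the pose to reach, as a shift and turn from the pose measured when the call began, turning the shorter way round; what a row does not reach only later rows make up. A row lasts 1/12 s, in which the tool goes at most 41.7 mm and 7.16 degrees, less where a joint would pass 70% of its speed; a pose out of reach is approached as far as the arm can. A call with a number of a shift or a turn outside -1 to 1 is refused whole. A call with a gripper value outside its range is refused whole. The fingers move at their own pace and stop on an object; "newtons" is the grip in N (left out, the last holds). Time passes only in rows, so rows that repeat a pose let the fingers close. It gives the time, the measured TCP pose, the force and the opening at its end, in the units of the state.
- ctrl.get_state(): the state, without advancing time (a new reading comes with each control period).
- ctrl.read_camera(name): name is "scene" or "top" or "wrist"; returns the picture (420x560x3 uint8, blue, green, red); there is no depth.
- ctrl.calibration(name): a dict with "fx", "fy", "cx", "cy" (pixels), "camera_from_world" (4x4, takes a point from world to camera coordinates). Camera axes: x right, y down, z forward; pixel columns grow to the right and rows downward; lengths in m; the calibration is good to about 2 mm. The wrist camera is an equidistant fisheye: a pixel r from the principal point sees the ray r / f radians off the axis. A picture is of the moment at which its call begins: read the wrist's pose just before it. calibration takes no time and is no camera call; for the wrist camera it gives the pose at the moment of the call.
- ctrl.sign_off(): hands the job in, once; it reports no verdict.
The state is a dict: "time": time; "qpos": joint angles; "dq": joint speeds; "joint_efforts": joint torques, N m; "eef_pos": TCP position; "tcp_rot": TCP orientation; "contact_force": force on the tool from outside, world axes, zero at the start; "wrist_torque": the same for the moment, N m; "opening": opening from 0.0 (shut) to 1.0 (fully open).
Only numpy, scipy, OpenCV 4.12 (cv2) and the standard library are available. Lean on these libraries where they do the work, as an engineer would, in place of code of your own. Each camera call takes 0.05 s, during which the arm holds its last target. There are 200 camera calls.

## Task

Fit the loose grey battery block into the empty steel-walled bay of the open power unit. Hold it tilted with its contact end low, put that lower edge into the bay first against the sprung contact, press the contact back and rock the other end down inside the far wall until the block lies flat and fully home on the bay floor, then let go. Work gently, by feel, pushing little harder than the spring needs (well under 10 N) and never jamming or forcing the block, as the contact is delicate and bends easily, and leave the other things on the bench where they are.

Things in the scene. Friction and masses are not known exactly. Their poses are not given: they have to be found in the camera images.
- block_center (a point): Centre (half-way up) of the loose battery block: a dark grey plastic box 84 long (its x) x 36 wide (y) x 54 high (z) mm, about 0.3 kg, edges rounded 1.5 mm, standing on the bench, z up. Its contact end is the -x end: two brass strips down that end face and folded 14 mm over the top; the other end is plain, with a white sticker on top.
- block_contact_end (a point): Middle of the block's contact end face, 42 mm from its centre along the block's -x; same axes.
- bay (a point): Centre of the bay floor, 6 mm above the bench. x along the bay away from the sprung contact, z up. A pocket 38 mm wide (y -19 to +19) between steel side walls 6 mm thick; fixed far wall at x = +42 mm, 8 mm thick. The three walls are 14 mm high above the floor, edges rounded 1.5 mm. The seated block stands flat, contact end to -x, against the far wall, its centre 27 mm above this point.
- contact (a joint): How far the sprung brass contact plate is pressed back, m: 0 free to 0.005 (stop). The plate is 26 mm wide, 12 mm high above the bay floor, square-topped; its face is at x = -38 mm of the bay when free and moves to -x when pressed: 2 N at first, 0.6 N more per mm. With the block home it is pressed 4 mm. A block lowered level strikes the top of the plate.
- contact_face (a point): Middle of the face of the sprung brass contact plate (4 mm thick) at the -x end of the bay, 6 mm above the bay floor; moves with the plate; same axes as the bay. Delicate: 5.1 N press it fully back to its stop; more than 16 N on it would bend it.
- relay_center (a point): Bystander: centre of a loose clear relay box 56 x 36 x 44 mm, shorter than the battery block. Leave alone.
- transformer_center (a point): Bystander: centre of a loose transformer 50 x 54 x 42 mm, dark iron with a brown winding. Leave alone.
- screwdriver: Bystander: screwdriver lying near the far edge. Leave alone.
- spool: Bystander: solder-wire spool 52 mm across, 30 mm high, upright. Leave alone.
- jar: Bystander: small jar 48 mm across, 60 mm high. Leave alone.
- capacitor: Bystander: upright blue can capacitor 34 mm across, 50 mm high. Leave alone.
- block: The battery block itself, origin at the centre of its underside (27 mm below block_center); same axes.
- chassis: The open power unit (fixed): a low blue tray 280 (x) x 300 (y) mm with walls 45 mm high and a heat sink 66 mm high outside its +y side. Origin under its middle at bench height; the bay's centre is 40 mm from it towards its -y; same axes as the bay. Within 75 mm of the bay's centre line in y nothing in the tray is higher than the bay's walls.
Mind the look-alikes: they are no part of the job. Leave any blue or red look-alike of the block alone.

How it is judged:
By the outcome, as a careful person would: the job done as asked, in the order asked, and still so for the second after the job is handed in, with the robot touching nothing.
It also fails if it takes over 72 s, if anything falls off the work surface, if the arm or the gripper's body presses on something with over 40 N, if the wrist force passes 120 N, or if a joint passes its speed limit or range.

## Working session

There is one attempt and no reset: what is moved stays moved. The work goes in short steps, Python scripts to look and compute and a tool call to move; the robot and the scene stay as the last step left them, time stands still between calls to the robot, and variables do not carry over. Pictures are saved under pics/ and viewed, about 8 in all and at most 12, crops included, and the job is handed in when it is done.

Besides the shell and the picture viewer there is one more tool, called as name(argument=value, ...) on one line, values as JSON. play_rows: Moves the arm, as the interface text tells. Its arguments: {"type":"object","properties":{"targets":{"type":"array"},"newtons":{"type":"number"}},"required":["targets"]}

```bash
ls; mkdir -p pics
cat > h.py <<'E'
from plant import ctrl
import numpy as np, cv2
from scipy.spatial.transform import Rotation as R
def ray(c,u,v,fish=False):
    T=np.array(c["camera_from_world"]);
    a=np.array([(u-c["cx"])/c["fx"],(v-c["cy"])/c["fy"]])
    if fish:
        r=np.hypot(*a); d=np.array([*(a/r*np.sin(r)),np.cos(r)]) if r>1e-9 else np.array([0,0,1.])
    else: d=np.array([*a,1.])
    return -T[:3,:3].T@T[:3,3], T[:3,:3].T@d
def onz(c,u,v,z,fish=False):
    o,d=ray(c,u,v,fish); return o+d*(z-o[2])/d[2]
def pix(c,p,fish=False):
    T=np.array(c["camera_from_world"]);q=T[:3,:3]@np.array(p)+T[:3,3]
    if fish:
        t=np.arctan2(np.hypot(q[0],q[1]),q[2]);n=np.hypot(q[0],q[1]);a=q[:2]/n*t
    else: a=q[:2]/q[2]
    return np.array([c["fx"]*a[0]+c["cx"],c["fy"]*a[1]+c["cy"]])
E
python3 - <<'E'
from h import *
s=ctrl.get_state();print(s)
a=ctrl.read_camera("top");b=ctrl.read_camera("scene")
cv2.imwrite("pics/top.png",a);cv2.imwrite("pics/scene.png",b)
for n in("top","scene","wrist"):
    c=ctrl.calibration(n);print(n,c["fx"],c["cx"],c["cy"],ray(c,280,210))
E
```

```text
pics
{'time': 0.0, 'qpos': array([ 1.03701194e+00,  2.87171134e-01,  1.57819395e+00, -8.08236752e-06,
        1.27859552e+00, -1.50053509e-01]), 'dq': array([ 0.00038467,  0.00110785, -0.00089493,  0.00073611, -0.00042853,
        0.00063139]), 'joint_efforts': array([-1.32996804e-03, -4.05986953e+01, -2.92622995e+01, -1.94421996e-04,
        5.87987801e-03,  4.62328458e-06]), 'eef_pos': array([0.25240469, 0.62538041, 0.25493429]), 'tcp_rot': array([ 0.13404795,  0.69440933, -0.13562724,  0.69385307]), 'contact_force': array([0.38985546, 0.29738988, 0.51391485]), 'wrist_torque': array([0.01616121, 0.0127936 , 0.01042458]), 'opening': 0.9998063337776145}
top 461.1964254771356 282.10796899948815 206.84022613013028 (array([ 0.47282185, -0.11399464,  1.25586038]), array([ 0.10087052,  0.02039554, -0.99472458]))
scene 485.82585740238284 280.73235897846155 207.0588936213614 (array([ 1.29532812, -0.48295745,  0.83267353]), array([-0.63323485,  0.33767635, -0.69643896]))
wrist 325.19226210127806 280.4838207747556 215.03864242592886 (array([0.17584529, 0.65657342, 0.37271287]), array([ 0.28020838, -0.11682229, -0.95293132]))
```

View pics/top.png

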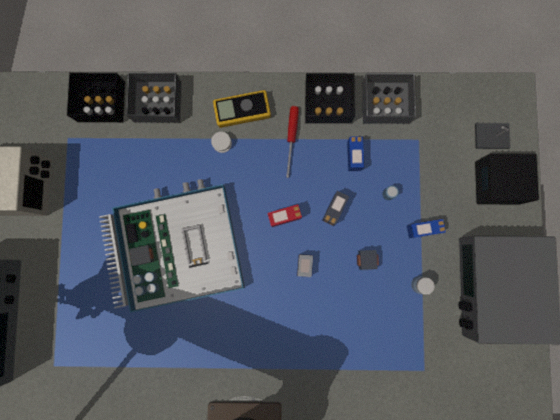

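View pics/scene.png

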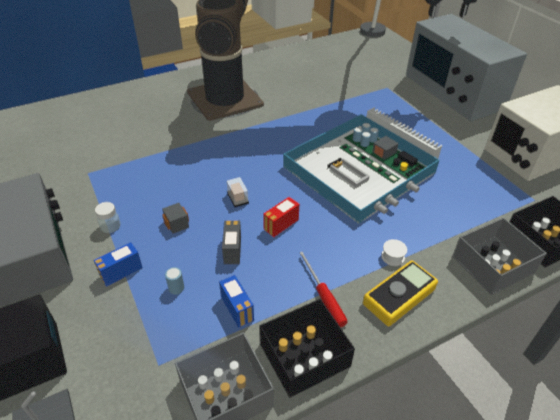

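Candidates for the block in the top view are dark grey (337,207), red (284,216), blue (356,152), blue (427,229) and the transformer (368,258). The dark grey one fits the description. The bay is at about (196,246). One close crop will check both.

Run:
```python
from h import *
a=cv2.imread("pics/top.png")
p=cv2.resize(a[180:236,305:370],None,fx=7,fy=7,interpolation=cv2.INTER_CUBIC)
q=cv2.resize(a[215:275,170:222],None,fx=6.5,fy=6.5,interpolation=cv2.INTER_CUBIC)
o=np.zeros((400,800,3),np.uint8);o[:392,:455]=p;o[:390,460:460+338]=q
cv2.imwrite("pics/crop1.png",o)
c=ctrl.calibration("top")
print(onz(c,337,207,.054),onz(c,196,246,.02))
```

```text
[ 0.60371881 -0.23845435  0.054     ] [0.49951972 0.13544928 0.02      ]
```

View pics/crop1.png

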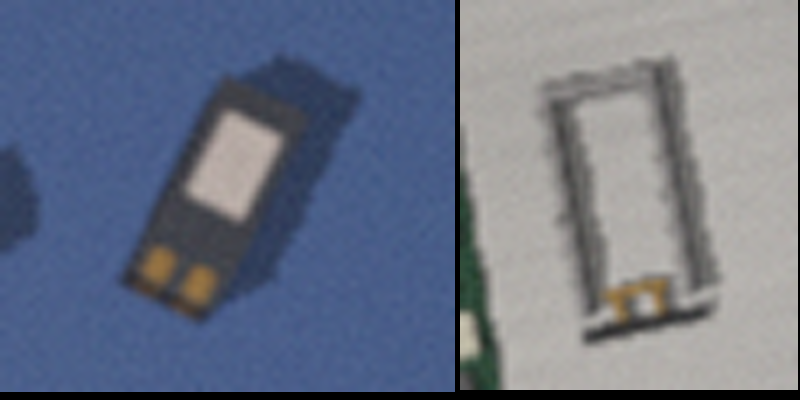

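The crop confirms it: dark grey, white sticker at its upper right, brass contacts at its lower left (top-view pixel about (328,222)). The bay has its brass plate at the image bottom. Next I'll get poses and plan the hover.

Run:
```python
from h import *
c=ctrl.calibration("top")
f=lambda x,y,s,ou,ov,z:onz(c,(x+.5)/s-.5+ou,(y+.5)/s-.5+ov,z)
A=[f(x,y,7,305,180,.054) for x,y in((225,78),(305,112),(205,300),(125,265))]
fa=(A[0]+A[1])/2;ne=(A[2]+A[3])/2
print("block top corners",np.round(A,4).tolist())
print("len",np.linalg.norm(fa-ne),"w",np.linalg.norm(A[0]-A[1]),"ctr",(fa+ne)/2,"yaw",np.degrees(np.arctan2(*(fa-ne)[1::-1])))
B=[f(x-460,y,6.5,170,215,.02) for x,y in((545,90),(672,62),(713,290),(590,310))]
fa=(B[0]+B[1])/2;ne=(B[2]+B[3])/2
print("bay",np.round(B,4).tolist(),"far wall out mid",fa,"ne",ne,np.degrees(np.arctan2(*(fa-ne)[1::-1])))
s=ctrl.get_state()
print(R.from_quat(s['tcp_rot']).as_matrix().round(3))
```

```text
block top corners [[0.6467, -0.2379, 0.054], [0.6341, -0.2677, 0.054], [0.5632, -0.2301, 0.054], [0.576, -0.2004, 0.054]]
len 0.0801487200412624 w 0.03244746366437576 ctr [ 0.60501553 -0.23402321  0.054     ] yaw -27.94579342970094
bay [[0.5463, 0.1728, 0.02], [0.5584, 0.1205, 0.02], [0.4647, 0.101, 0.02], [0.4561, 0.1514, 0.02]] far wall out mid [0.5523502  0.14664949 0.02      ] ne [0.46041182 0.12616632 0.02      ] 12.559930149609377
[[-0.001  0.374  0.927]
 [-0.002  0.927 -0.374]
 [-1.    -0.002 -0.   ]]
```

play_rows(targets=[{"delta_pos":[0.18,-0.43,0.0],"delta_rot":[0,0,-0.016],"claw":65},{"delta_pos":[0.18,-0.43,0.0],"delta_rot":[0,0,-0.016],"claw":65},{"delta_pos":[0.353,-0.859,0.0],"delta_rot":[0,0,-0.033],"claw":65},{"delta_pos":[0.353,-0.859,0.0],"delta_rot":[0,0,-0.033],"claw":65},{"delta_pos":[0.353,-0.859,0.0],"delta_rot":[0,0,-0.033],"claw":65},{"delta_pos":[0.353,-0.859,0.0],"delta_rot":[0,0,-0.033],"claw":65},{"delta_pos":[0.353,-0.859,0.0],"delta_rot":[0,0,-0.033],"claw":65},{"delta_pos":[0.353,-0.859,0.0],"delta_rot":[0,0,-0.033],"claw":65},{"delta_pos":[0.353,-0.859,0.0],"delta_rot":[0,0,-0.033],"claw":65},{"delta_pos":[0.353,-0.859,0.0],"delta_rot":[0,0,-0.033],"claw":65},{"delta_pos":[0.353,-0.859,0.0],"delta_rot":[0,0,-0.033],"claw":65},{"delta_pos":[0.353,-0.859,0.0],"delta_rot":[0,0,-0.033],"claw":65},{"delta_pos":[0.353,-0.859,0.0],"delta_rot":[0,0,-0.033],"claw":65},{"delta_pos":[0.353,-0.859,0.0],"delta_rot":[0,0,-0.033],"claw":65},{"delta_pos":[0.353,-0.859,0.0],"delta_rot":[0,0,-0.033],"claw":65},{"delta_pos":[0.353,-0.859,0.0],"delta_rot":[0,0,-0.033],"claw":65},{"delta_pos":[0.353,-0.859,0.0],"delta_rot":[0,0,-0.033],"claw":65},{"delta_pos":[0.353,-0.859,0.0],"delta_rot":[0,0,-0.033],"claw":65},{"delta_pos":[0.353,-0.859,0.0],"delta_rot":[0,0,-0.033],"claw":65},{"delta_pos":[0.353,-0.859,0.0],"delta_rot":[0,0,-0.033],"claw":65}])

```text
time: 1.77
eef_pos: [0.5692, -0.147, 0.2546]
tcp_rot: [0.17, 0.687, -0.171, 0.686]
contact_force: [0.3, -0.5, 0.2]
opening: 0.763
```

play_rows(targets=[{"delta_pos":[0.036,-0.087,0.0],"delta_rot":[0,0,0],"claw":65},{"delta_pos":[0.036,-0.087,0.0],"delta_rot":[0,0,0],"claw":65},{"delta_pos":[0.036,-0.087,0.0],"delta_rot":[0,0,0],"claw":65},{"delta_pos":[0.036,-0.087,0.0],"delta_rot":[0,0,0],"claw":65},{"delta_pos":[0.036,-0.087,0.0],"delta_rot":[0,0,0],"claw":65}])

```text
time: 2.18
eef_pos: [0.6048, -0.234, 0.2536]
tcp_rot: [0.171, 0.687, -0.171, 0.685]
contact_force: [0.2, 0.4, -0.5]
opening: 0.761
```

Run:
```python
from h import *
s=ctrl.get_state();c=ctrl.calibration("wrist");a=ctrl.read_camera("wrist")
cv2.imwrite("pics/w1.png",a);np.save("w1.npy",np.array([c],dtype=object),allow_pickle=True)
print(s['eef_pos'],R.from_quat(s['tcp_rot']).as_matrix().round(4),s['contact_force'])
```

```text
[ 0.60481767 -0.23401055  0.25356993] [[-3.700e-03  4.698e-01  8.828e-01]
 [ 4.000e-04  8.828e-01 -4.698e-01]
 [-1.000e+00 -1.400e-03 -3.500e-03]] [ 0.2104488   0.38036744 -0.48861382]
```

View pics/w1.png

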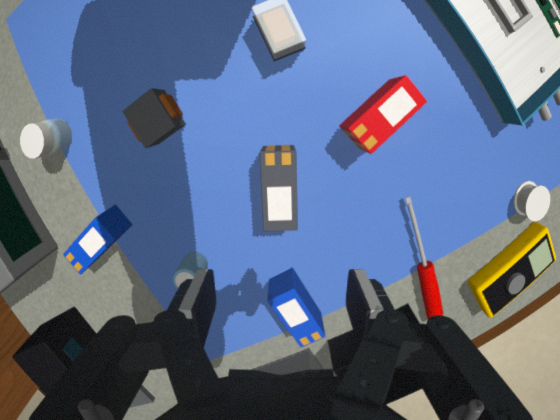

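The wrist view shows the grey block at about (279,190), contacts toward the image top, and the fingers clear of it. I'll measure it.

Run:
```python
from h import *
c=np.load("w1.npy",allow_pickle=True)[0];a=cv2.imread("pics/w1.png")
hsv=cv2.cvtColor(a,cv2.COLOR_BGR2HSV);roi=np.zeros(a.shape[:2],np.uint8);roi[135:245,245:315]=1
m=((~((hsv[...,0]>95)&(hsv[...,0]<130)&(hsv[...,1]>90)))&(roi>0)).astype(np.uint8)
n,l,st,ce=cv2.connectedComponentsWithStats(m);i=1+np.argmax(st[1:,4]);m=(l==i).astype(np.uint8)
cnt=max(cv2.findContours(m,0,1)[0],key=cv2.contourArea);print(st[i],cv2.minAreaRect(cnt))
w=((hsv[...,2]>150)&(hsv[...,1]<60)&(roi>0)).astype(np.uint8);cw=max(cv2.findContours(w,0,1)[0],key=cv2.contourArea)
rw=cv2.minAreaRect(cw);print("sticker",rw,[onz(c,*p,.054,True).round(4).tolist() for p in cv2.boxPoints(rw)],onz(c,*rw[0],.054,True))
for p in cv2.approxPolyDP(cnt,3,True)[:,0]: print(p,onz(c,*map(float,p),.054,True).round(4),onz(c,*map(float,p),0,True).round(4))
cv2.imwrite("pics/w1c.png",cv2.resize(a[135:245,245:315],None,fx=5.4,fy=5.4,interpolation=cv2.INTER_CUBIC))
```

```text
[ 260  145   38   86 2997] ((278.3116455078125, 187.44979858398438), (85.28997039794922, 36.029972076416016), 88.97696685791016)
sticker ((279.0, 203.0), (34.0, 24.0), 90.0) [[0.5916, -0.2428, 0.054], [0.6029, -0.2215, 0.054], [0.6349, -0.2382, 0.054], [0.6233, -0.2601, 0.054]] [ 0.61296897 -0.24049864  0.054     ]
[264 146] [ 0.5549 -0.2261  0.054 ] [ 0.5587 -0.2313  0.    ]
[260 152] [ 0.5582 -0.2324  0.054 ] [ 0.5626 -0.2387  0.    ]
[263 229] [ 0.6301 -0.2686  0.054 ] [ 0.6467 -0.281   0.    ]
[296 229] [ 0.6462 -0.2381  0.054 ] [ 0.6656 -0.2454  0.    ]
[294 148] [ 0.5704 -0.2012  0.054 ] [ 0.5769 -0.2022  0.    ]
```

View pics/w1c.png

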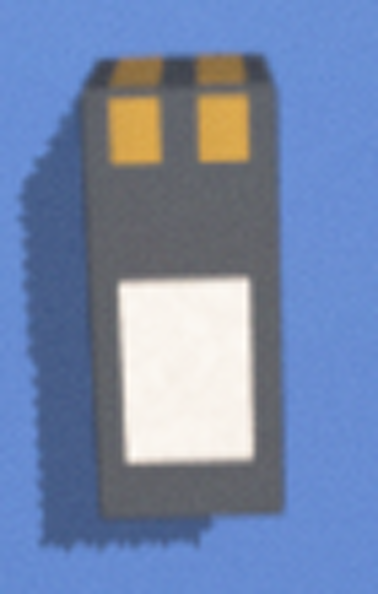

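The crop shows a clear top face, with corners at about (83,90), (275,85), (284,510) and (103,516), and brass strips at the top.

Run:
```python
from h import *
c=np.load("w1.npy",allow_pickle=True)[0]
A=[onz(c,(x+.5)/5.4-.5+245,(y+.5)/5.4-.5+135,.054,True) for x,y in((83,90),(275,85),(284,510),(103,516))]
ne=(A[0]+A[1])/2;fa=(A[2]+A[3])/2;ct=(ne+fa)/2
print("len",np.linalg.norm(fa-ne),"w",np.linalg.norm(A[1]-A[0]),np.linalg.norm(A[2]-A[3]),"ctr",ct,"yaw",np.degrees(np.arctan2(*(fa-ne)[1::-1])))
```

```text
len 0.0823044030751135 w 0.0347989436721052 0.0350796155013015 ctr [ 0.60225943 -0.23466413  0.054     ] yaw -26.17034305576891
```

play_rows(targets=[{"delta_pos":[-0.0023,-0.0007,-0.04],"delta_rot":[0,0,0.0056],"claw":65},{"delta_pos":[-0.0023,-0.0007,-0.08],"delta_rot":[0,0,0.0056],"claw":65},{"delta_pos":[-0.0023,-0.0007,-0.12],"delta_rot":[0,0,0.0056],"claw":65},{"delta_pos":[-0.0023,-0.0007,-0.15],"delta_rot":[0,0,0.0056],"claw":65},{"delta_pos":[-0.0023,-0.0007,-0.175],"delta_rot":[0,0,0.0056],"claw":65},{"delta_pos":[-0.0023,-0.0007,-0.195],"delta_rot":[0,0,0.0056],"claw":65},{"delta_pos":[-0.0023,-0.0007,-0.2075],"delta_rot":[0,0,0.0056],"claw":65},{"delta_pos":[-0.0023,-0.0007,-0.2075],"delta_rot":[0,0,0.0056],"claw":65},{"delta_pos":[-0.0023,-0.0007,-0.2075],"delta_rot":[0,0,0.0056],"claw":65},{"delta_pos":[-0.0023,-0.0007,-0.2075],"delta_rot":[0,0,0.0056],"claw":65}], newtons=40)

```text
time: 3.07
eef_pos: [0.6036, -0.2337, 0.0484]
tcp_rot: [0.164, 0.688, -0.165, 0.688]
contact_force: [-0.6, -0.4, -0.3]
opening: 0.76
```

play_rows(targets=[{"delta_pos":[0,0,0],"delta_rot":[0,0,0],"claw":45},{"delta_pos":[0,0,0],"delta_rot":[0,0,0],"claw":40},{"delta_pos":[0,0,0],"delta_rot":[0,0,0],"claw":36},{"delta_pos":[0,0,0],"delta_rot":[0,0,0],"claw":30},{"delta_pos":[0,0,0],"delta_rot":[0,0,0],"claw":25},{"delta_pos":[0,0,0],"delta_rot":[0,0,0],"claw":25},{"delta_pos":[0,0,0],"delta_rot":[0,0,0],"claw":25},{"delta_pos":[0,0,0],"delta_rot":[0,0,0],"claw":25}], newtons=40)

```text
time: 3.73
eef_pos: [0.6047, -0.2348, 0.0506]
tcp_rot: [0.163, 0.687, -0.165, 0.689]
contact_force: [-1.2, -0.7, 6.5]
opening: 0.416
```

Run:
```python
from h import *
s=ctrl.get_state()
print(s['time'],s['eef_pos'],R.from_quat(s['tcp_rot']).as_matrix().round(4),s['contact_force'],s['wrist_torque'],s['opening'],s['opening']*85.4)
```

```text
3.7333 [ 0.6047076  -0.23478134  0.05056762] [[ 0.0019  0.4523  0.8919]
 [-0.0034  0.8919 -0.4523]
 [-1.     -0.0022  0.0033]] [-1.23936224 -0.71095035  6.51585468] [-0.15828278  0.21039766  0.07804466] 0.4160084243160545 35.52711943659106
```

play_rows(targets=[{"delta_pos":[0,0,0.02],"delta_rot":[0,0,0],"claw":25},{"delta_pos":[0,0,0.06],"delta_rot":[0,0,0],"claw":25},{"delta_pos":[0,0,0.1],"delta_rot":[0,0,0],"claw":25},{"delta_pos":[0,0,0.14],"delta_rot":[0,0,0],"claw":25},{"delta_pos":[0,0.035,0.14],"delta_rot":[0,0,0.02],"claw":25},{"delta_pos":[0,0.07,0.14],"delta_rot":[0,0,0.04],"claw":25},{"delta_pos":[0,0.11,0.14],"delta_rot":[0,0,0.06],"claw":25},{"delta_pos":[0,0.15,0.14],"delta_rot":[0,0,0.085],"claw":25},{"delta_pos":[0,0.19,0.14],"delta_rot":[0,0,0.11],"claw":25},{"delta_pos":[0,0.23,0.14],"delta_rot":[0,0,0.135],"claw":25},{"delta_pos":[-0.005,0.27,0.14],"delta_rot":[0,0,0.16],"claw":25},{"delta_pos":[-0.01,0.31,0.14],"delta_rot":[0,0,0.18],"claw":25},{"delta_pos":[-0.014,0.345,0.14],"delta_rot":[0,0,0.2],"claw":25},{"delta_pos":[-0.014,0.37,0.14],"delta_rot":[0,0,0.21],"claw":25},{"delta_pos":[-0.014,0.39,0.14],"delta_rot":[0,0,0.219],"claw":25},{"delta_pos":[-0.014,0.39,0.14],"delta_rot":[0,0,0.219],"claw":25},{"delta_pos":[-0.014,0.39,0.14],"delta_rot":[0,0,0.219],"claw":25},{"delta_pos":[-0.014,0.39,0.14],"delta_rot":[0,0,0.219],"claw":25}])

```text
time: 5.23
eef_pos: [0.5899, 0.1549, 0.1892]
tcp_rot: [-0.078, 0.703, 0.076, 0.703]
contact_force: [0.2, 0.5, -3.6]
opening: 0.418
```

Run:
```python
from h import *
s=ctrl.get_state();c=ctrl.calibration("wrist");a=ctrl.read_camera("wrist")
cv2.imwrite("pics/w2.png",a);np.save("w2.npy",np.array([c,s],dtype=object),allow_pickle=True)
M=R.from_quat(s['tcp_rot']).as_matrix();print(s['eef_pos'],M.round(4),s['contact_force'],s['wrist_torque'],s['opening']*85.4)
cv2.imwrite("pics/w2v.png",cv2.resize(a[30:330,130:430],None,fx=2,fy=2,interpolation=cv2.INTER_CUBIC))
```

```text
[0.58985417 0.15487819 0.18915084] [[ 1.000e-03 -2.168e-01  9.762e-01]
 [-1.900e-03  9.762e-01  2.168e-01]
 [-1.000e+00 -2.100e-03  5.000e-04]] [ 0.23846902  0.51364323 -3.60672025] [-0.03672413 -0.04415536 -0.00851287] 35.6736938396227
```

View pics/w2v.png

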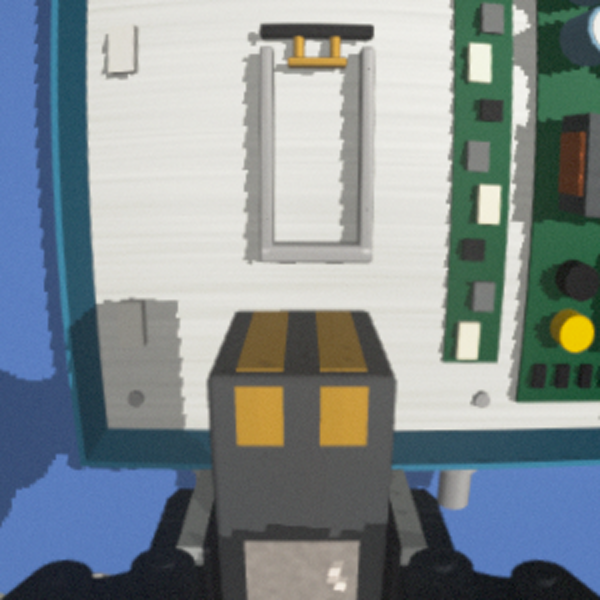

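The crop shows the bay (inner walls at about x 273 and 360, plate face at row 66, far wall's inner edge at row 243) and the held block's end face ((210,380), (395,380), (237,312), (367,312)). I'll measure both in the same view.

Run:
```python
from h import *
c,s=np.load("w2.npy",allow_pickle=True);P=s['eef_pos'];M=R.from_quat(s['tcp_rot']).as_matrix()
f=lambda x,y,z:onz(c,(x+.5)/2-.5+130,(y+.5)/2-.5+30,z,True)
bx=np.array([M[0,2],M[1,2],0]);bx/=np.linalg.norm(bx);by=np.array([-bx[1],bx[0],0])
loc=lambda p:np.array([(p-P)@bx,(p-P)@by,p[2]-P[2]])*1000
print("tool yaw",np.degrees(np.arctan2(bx[1],bx[0])))
print("block top z?");
for n,x,y,z in(("TL",210,380,P[2]+.0034),("TR",395,380,P[2]+.0034),("BL",237,312,P[2]-.0506),("BR",367,312,P[2]-.0506)):print(n,loc(f(x,y,z)).round(2))
for n,x,y,z in(("Lout near",261,50,.02),("Lout far",261,258,.02),("Rout near",374,50,.02),("Rout far",372.5,258,.02),("Lin near",273,50,.02),("Lin far",274,240,.02),("Rin near",361,50,.02),("Rin far",359,240,.02),("far in",317,243,.02),("far out",317,262,.02),("plate L",288,66,.018),("plate R",347,66,.018)):
    p=f(x,y,z);print(n,loc(p).round(2),p.round(4))
```

```text
tool yaw 12.519656479032959
block top z?
TL [-42.35 -16.81   3.4 ]
TR [-42.39  17.88   3.4 ]
BL [-42.5  -16.94 -50.6 ]
BR [-42.53  17.7  -50.6 ]
Lout near [-131.52  -17.42 -169.15] [0.4652 0.1094 0.02  ]
Lout far [ -38.89  -17.96 -169.15] [0.5558 0.1289 0.02  ]
Rout near [-131.92   31.24 -169.15] [0.4543 0.1568 0.02  ]
Rout far [ -39.06   31.66 -169.15] [0.5449 0.1773 0.02  ]
Lin near [-131.43  -12.25 -169.15] [0.4642 0.1144 0.02  ]
Lin far [ -46.95  -12.11 -169.15] [0.5466 0.1329 0.02  ]
Rin near [-131.73   25.6  -169.15] [0.4557 0.1513 0.02  ]
Rin far [ -47.1    25.47 -169.15] [0.5384 0.1695 0.02  ]
far in [ -45.6     6.88 -169.15] [0.5438 0.1517 0.02  ]
far out [ -37.04    6.93 -169.15] [0.5522 0.1536 0.02  ]
plate L [-124.42   -5.84 -171.15] [0.4697 0.1222 0.018 ]
plate R [-124.62   19.7  -171.15] [0.4639 0.1471 0.018 ]
```

```bash
cat > p.py <<'E'
import sys
from h import *
c,s0=np.load("w2.npy",allow_pickle=True);P=s0['eef_pos'];M=R.from_quat(s0['tcp_rot']).as_matrix()
bx=np.array([M[0,2],M[1,2],0]);bx/=np.linalg.norm(bx);by=np.array([-bx[1],bx[0],0]);bz=np.array([0,0,1.])
BAY=P-.0870*bx+.00685*by;BAY[2]=.006
B=np.c_[bx,by,bz]; C=np.array([-.04245,.00045,-.0506]) # near bottom corner mid, rel. TCP, block axes
R0=B@np.array([[0,0,1],[0,1,0],[-1,0,0.]])  # level tool in world
def tgt(b,h,th,y=0):
    Rb=R.from_rotvec(-np.radians(th)*by).as_matrix()
    corner=BAY+B@np.array([b,y,h])/1000
    return corner-Rb@B@C, Rb@R0
def now(pr=True):
    s=ctrl.get_state();T=R.from_quat(s['tcp_rot']).as_matrix();Rb=T@R0.T
    th=R.from_matrix(B.T@Rb@B).as_rotvec(degrees=True)
    q=B.T@(s['eef_pos']+Rb@B@C-BAY)*1000
    if pr: print("t %.2f corner b,y,h"%s['time'],q.round(2),"rot xyz deg",th.round(2),"F bay",(B.T@s['contact_force']).round(2),"T",(B.T@s['wrist_torque']).round(3),"open %.2f"%(s['opening']*85.4))
    return s,T
if __name__=="__main__":
    s,T=now()
    for a in sys.argv[1:]:
        p,Q=tgt(*map(float,a.split(",")))
        print(a,"dpos",(p-s['eef_pos']).round(4).tolist(),"drot",(R.from_matrix(Q@T.T).as_rotvec()/np.pi).round(4).tolist())
E
python3 p.py -- 2>/dev/null -30,90,15 -30,30,15 || python3 - <<'E'
import sys;sys.argv=['p.py','-30,90,15','-30,30,15'];exec(open('p.py').read())
E
```

```text
t 5.28 corner b,y,h [ 44.82  -7.   132.84] rot xyz deg [-0.12 -0.07 -0.05] F bay [ 0.8   0.15 -3.76] T [-0.018  0.009 -0.017] open 35.58
t 5.28 corner b,y,h [ 44.82  -7.   132.84] rot xyz deg [-0.12 -0.07 -0.05] F bay [ 0.8   0.15 -3.76] T [-0.018  0.009 -0.017] open 35.58
-30,90,15 dpos [-0.0887, -0.0126, -0.0336] drot [0.0186, -0.0808, 0.0004]
-30,30,15 dpos [-0.0887, -0.0126, -0.0936] drot [0.0186, -0.0808, 0.0004]
```

play_rows(targets=[{"delta_pos":[-0.03,-0.004,0],"delta_rot":[0.006,-0.027,0],"claw":25},{"delta_pos":[-0.06,-0.008,-0.015],"delta_rot":[0.012,-0.054,0],"claw":25},{"delta_pos":[-0.0887,-0.0126,-0.0336],"delta_rot":[0.0186,-0.0808,0.0004],"claw":25},{"delta_pos":[-0.0887,-0.0126,-0.0336],"delta_rot":[0.0186,-0.0808,0.0004],"claw":25},{"delta_pos":[-0.0887,-0.0126,-0.06],"delta_rot":[0.0186,-0.0808,0.0004],"claw":25},{"delta_pos":[-0.0887,-0.0126,-0.08],"delta_rot":[0.0186,-0.0808,0.0004],"claw":25},{"delta_pos":[-0.0887,-0.0126,-0.0936],"delta_rot":[0.0186,-0.0808,0.0004],"claw":25},{"delta_pos":[-0.0887,-0.0126,-0.0936],"delta_rot":[0.0186,-0.0808,0.0004],"claw":25},{"delta_pos":[-0.0887,-0.0126,-0.0936],"delta_rot":[0.0186,-0.0808,0.0004],"claw":25},{"delta_pos":[-0.0887,-0.0126,-0.0936],"delta_rot":[0.0186,-0.0808,0.0004],"claw":25}])

```text
time: 6.12
eef_pos: [0.5026, 0.1414, 0.0971]
tcp_rot: [-0.066, 0.605, 0.086, 0.789]
contact_force: [0.8, -0.3, -3.8]
opening: 0.412
```

```bash
python3 - <<'E'
from h import *
s=ctrl.get_state();c=ctrl.calibration("wrist");a=ctrl.read_camera("wrist")
cv2.imwrite("pics/w3.png",a);np.save("w3.npy",np.array([c,s],dtype=object),allow_pickle=True)
cv2.imwrite("pics/w3v.png",cv2.resize(a[60:260,180:380],None,fx=3,fy=3,interpolation=cv2.INTER_CUBIC))
E
sed -i 's/for a in sys.argv\[1:\]/for a in [x for x in sys.argv[1:] if x!="--"]/' p.py
python3 p.py -- -31,12,15
```

```text
t 6.17 corner b,y,h [-28.53  -0.63  31.61] rot xyz deg [ -0.03 -15.13  -0.04] F bay [ 0.34 -0.02 -4.2 ] T [-0.037  0.317  0.031] open 35.37
-31,12,15 dpos [-0.0024, 0.0001, -0.0197] drot [-0.0, 0.0008, 0.0002]
```

View pics/w3v.png

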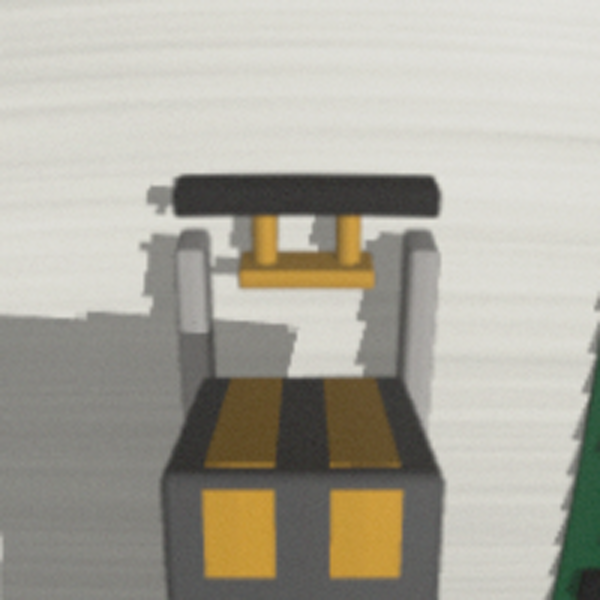

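The picture shows the plate at (240–373, 287), the walls either side, and the block's lower edge at row 379. I'll check the relative positions by rays.

Run:
```python
from p import *
c,s=np.load("w3.npy",allow_pickle=True)
f=lambda x,y,z:(B.T@(onz(c,(x+.5)/3-.5+180,(y+.5)/3-.5+60,z,True)-BAY)*1000).round(2)
for n,x,y,z in(("BL",203,379,.0376),("BR",404,379,.0376),("plateL",240,286,.0125),("plateR",373,286,.0125),("plateTopL",240,268,.018),("plateTopR",373,268,.018),("LO",178,250,.02),("LI",211,250,.02),("RI",404,250,.02),("RO",439,250,.02)):print(n,f(x,y,z))
```

```text
BL [-29.02 -18.43  31.6 ]
BR [-29.01  17.23  31.6 ]
plateL [-36.19 -13.03   6.5 ]
plateR [-36.19  13.06   6.5 ]
plateTopL [-42.24 -12.54  12.  ]
plateTopR [-42.25  12.52  12.  ]
LO [-46.84 -23.83  14.  ]
LI [-46.73 -17.68  14.  ]
RI [-46.74  18.01  14.  ]
RO [-46.87  24.55  14.  ]
```

```bash
python3 p.py -- -31,10,15,0.2 -31,3,15,0.2
```

```text
t 6.17 corner b,y,h [-28.53  -0.63  31.61] rot xyz deg [ -0.03 -15.13  -0.04] F bay [ 0.34 -0.02 -4.2 ] T [-0.037  0.317  0.031] open 35.37
-31,10,15,0.2 dpos [-0.0025, 0.0003, -0.0217] drot [-0.0, 0.0008, 0.0002]
-31,3,15,0.2 dpos [-0.0025, 0.0003, -0.0287] drot [-0.0, 0.0008, 0.0002]
```

play_rows(targets=[{"delta_pos":[-0.0025,0.0003,-0.005],"delta_rot":[0,0.0008,0.0002],"claw":25},{"delta_pos":[-0.0025,0.0003,-0.01],"delta_rot":[0,0.0008,0.0002],"claw":25},{"delta_pos":[-0.0025,0.0003,-0.014],"delta_rot":[0,0.0008,0.0002],"claw":25},{"delta_pos":[-0.0025,0.0003,-0.017],"delta_rot":[0,0.0008,0.0002],"claw":25},{"delta_pos":[-0.0025,0.0003,-0.019],"delta_rot":[0,0.0008,0.0002],"claw":25},{"delta_pos":[-0.0025,0.0003,-0.02],"delta_rot":[0,0.0008,0.0002],"claw":25},{"delta_pos":[-0.0025,0.0003,-0.02],"delta_rot":[0,0.0008,0.0002],"claw":25},{"delta_pos":[-0.0025,0.0003,-0.02],"delta_rot":[0,0.0008,0.0002],"claw":25}])

```text
time: 6.83
eef_pos: [0.5004, 0.1418, 0.0775]
tcp_rot: [-0.066, 0.605, 0.087, 0.789]
contact_force: [-0.2, -0.0, -4.2]
opening: 0.416
```

```bash
python3 p.py -- -31,5,15,0.2 -31,2,15,0.2
```

```text
t 6.83 corner b,y,h [-31.04   0.23  11.63] rot xyz deg [ 1.000e-02 -1.499e+01 -0.000e+00] F bay [-0.23  0.   -4.16] T [ 0.009  0.26  -0.022] open 35.54
-31,5,15,0.2 dpos [0.0, -0.0, -0.0066] drot [-0.0, -0.0001, 0.0]
-31,2,15,0.2 dpos [0.0, -0.0, -0.0096] drot [-0.0, -0.0001, 0.0]
```

play_rows(targets=[{"delta_pos":[0,0,-0.0015],"delta_rot":[0,0,0],"claw":25},{"delta_pos":[0,0,-0.003],"delta_rot":[0,0,0],"claw":25},{"delta_pos":[0,0,-0.0045],"delta_rot":[0,0,0],"claw":25},{"delta_pos":[0,0,-0.006],"delta_rot":[0,0,0],"claw":25},{"delta_pos":[0,0,-0.0075],"delta_rot":[0,0,0],"claw":25},{"delta_pos":[0,0,-0.0085],"delta_rot":[0,0,0],"claw":25},{"delta_pos":[0,0,-0.009],"delta_rot":[0,0,0],"claw":25},{"delta_pos":[0,0,-0.009],"delta_rot":[0,0,0],"claw":25},{"delta_pos":[0,0,-0.009],"delta_rot":[0,0,0],"claw":25}])

```text
time: 7.58
eef_pos: [0.5005, 0.1418, 0.0685]
tcp_rot: [-0.066, 0.605, 0.087, 0.789]
contact_force: [-0.8, 0.4, -3.2]
opening: 0.417
```

```bash
python3 p.py -- -31,1,15,0.2 -35,1.5,15,0.2
```

```text
t 7.58 corner b,y,h [-31.02   0.23   2.62] rot xyz deg [ 1.000e-02 -1.499e+01 -0.000e+00] F bay [-0.69  0.53 -3.22] T [0.001 0.31  0.016] open 35.58
-31,1,15,0.2 dpos [0.0, -0.0, -0.0016] drot [-0.0, -0.0001, -0.0]
-35,1.5,15,0.2 dpos [-0.0039, -0.0009, -0.0011] drot [-0.0, -0.0001, -0.0]
```

play_rows(targets=[{"delta_pos":[0,0,-0.0005],"delta_rot":[0,0,0],"claw":25},{"delta_pos":[0,0,-0.001],"delta_rot":[0,0,0],"claw":25},{"delta_pos":[0,0,-0.0015],"delta_rot":[0,0,0],"claw":25},{"delta_pos":[0,0,-0.0015],"delta_rot":[0,0,0],"claw":25},{"delta_pos":[0,0,-0.0015],"delta_rot":[0,0,0],"claw":25}])

```text
time: 8.0
eef_pos: [0.5004, 0.1418, 0.0669]
tcp_rot: [-0.066, 0.605, 0.087, 0.789]
contact_force: [-0.1, 0.6, -4.8]
opening: 0.414
```

```bash
python3 p.py -- -31,0.5,15,0.2 -34,1,15,0.2
```

```text
t 8.00 corner b,y,h [-31.05   0.25   1.08] rot xyz deg [ 1.000e-02 -1.498e+01 -0.000e+00] F bay [ 0.    0.63 -4.76] T [ 0.022  0.257 -0.023] open 35.37
-31,0.5,15,0.2 dpos [0.0, -0.0, -0.0006] drot [-0.0, -0.0001, 0.0]
-34,1,15,0.2 dpos [-0.0029, -0.0007, -0.0001] drot [-0.0, -0.0001, 0.0]
```

play_rows(targets=[{"delta_pos":[0,0,-0.0004],"delta_rot":[0,0,0],"claw":25},{"delta_pos":[0,0,-0.0008],"delta_rot":[0,0,0],"claw":25},{"delta_pos":[0,0,-0.0012],"delta_rot":[0,0,0],"claw":25},{"delta_pos":[0,0,-0.0012],"delta_rot":[0,0,0],"claw":25},{"delta_pos":[0,0,-0.0012],"delta_rot":[0,0,0],"claw":25}])

```text
time: 8.42
eef_pos: [0.5005, 0.1418, 0.0658]
tcp_rot: [-0.066, 0.605, 0.087, 0.789]
contact_force: [-0.5, 0.5, -2.7]
opening: 0.412
```

```bash
python3 p.py
```

```text
t 8.42 corner b,y,h [-31.01   0.24  -0.09] rot xyz deg [ 1.000e-02 -1.498e+01 -0.000e+00] F bay [-0.33  0.63 -2.68] T [0.013 0.306 0.012] open 35.19
```

play_rows(targets=[{"delta_pos":[-0.001,-0.0002,0.0001],"delta_rot":[0,0,0],"claw":25},{"delta_pos":[-0.002,-0.0004,0.0002],"delta_rot":[0,0,0],"claw":25},{"delta_pos":[-0.003,-0.0007,0.0002],"delta_rot":[0,0,0],"claw":25},{"delta_pos":[-0.0039,-0.0009,0.0002],"delta_rot":[0,0,0],"claw":25},{"delta_pos":[-0.0039,-0.0009,0.0002],"delta_rot":[0,0,0],"claw":25},{"delta_pos":[-0.0039,-0.0009,0.0002],"delta_rot":[0,0,0],"claw":25}])

```text
time: 8.92
eef_pos: [0.4972, 0.141, 0.0665]
tcp_rot: [-0.066, 0.604, 0.086, 0.789]
contact_force: [2.7, 0.0, -4.6]
opening: 0.415
```

```bash
python3 p.py
```

```text
t 8.92 corner b,y,h [-34.24   0.09   0.55] rot xyz deg [-1.00e-02 -1.51e+01 -1.00e-02] F bay [ 2.61 -0.54 -4.59] T [ 0.038 -0.15  -0.011] open 35.48
```

play_rows(targets=[{"delta_pos":[-0.0005,-0.0001,0.0],"delta_rot":[0,0,0],"claw":25},{"delta_pos":[-0.001,-0.0002,0.0],"delta_rot":[0,0,0],"claw":25},{"delta_pos":[-0.0015,-0.0003,0.0],"delta_rot":[0,0,0],"claw":25},{"delta_pos":[-0.002,-0.0004,0.0],"delta_rot":[0,0,0],"claw":25},{"delta_pos":[-0.002,-0.0004,0.0],"delta_rot":[0,0,0],"claw":25},{"delta_pos":[-0.002,-0.0004,0.0],"delta_rot":[0,0,0],"claw":25}])

```text
time: 9.42
eef_pos: [0.4957, 0.1406, 0.0668]
tcp_rot: [-0.066, 0.604, 0.086, 0.79]
contact_force: [2.9, 1.2, -4.9]
opening: 0.413
```

```bash
python3 p.py
```

```text
t 9.42 corner b,y,h [-35.8    0.04   0.87] rot xyz deg [-2.000e-02 -1.516e+01 -1.000e-02] F bay [ 3.05  0.51 -4.87] T [ 0.006 -0.323 -0.006] open 35.31
```

play_rows(targets=[{"delta_pos":[-0.0005,-0.0001,-0.0005],"delta_rot":[0,0,0],"claw":25},{"delta_pos":[-0.001,-0.0002,-0.0008],"delta_rot":[0,0,0],"claw":25},{"delta_pos":[-0.0015,-0.0003,-0.001],"delta_rot":[0,0,0],"claw":25},{"delta_pos":[-0.002,-0.0004,-0.001],"delta_rot":[0,0,0],"claw":25},{"delta_pos":[-0.0024,-0.0005,-0.001],"delta_rot":[0,0,0],"claw":25},{"delta_pos":[-0.0024,-0.0005,-0.001],"delta_rot":[0,0,0],"claw":25}])

```text
time: 9.92
eef_pos: [0.494, 0.1401, 0.0665]
tcp_rot: [-0.066, 0.603, 0.086, 0.79]
contact_force: [4.6, 0.9, 0.3]
opening: 0.415
```

```bash
cat > avg.py <<'E'
from p import *
F=[]
for i in range(5):
    ctrl.read_camera("wrist");F.append(B.T@ctrl.get_state()['contact_force'])
print("avgF",np.mean(F,0).round(2),"std",np.std(F,0).round(2));now()
E
python3 avg.py
```

```text
avgF [4.41 0.15 0.07] std [0.39 0.55 0.48]
t 10.17 corner b,y,h [-37.73  -0.05   0.22] rot xyz deg [-3.000e-02 -1.523e+01 -1.000e-02] F bay [ 4.26 -0.79  0.61] T [ 0.111 -0.531 -0.004] open 35.65
```

```bash
python3 p.py -- -38.5,0.6,12,0.1
```

```text
t 10.17 corner b,y,h [-37.73  -0.05   0.22] rot xyz deg [-3.000e-02 -1.523e+01 -1.000e-02] F bay [ 4.26 -0.79  0.61] T [ 0.111 -0.531 -0.004] open 35.65
-38.5,0.6,12,0.1 dpos [0.0025, 0.0007, -0.0013] drot [-0.0037, 0.0176, 0.0001]
```

play_rows(targets=[{"delta_pos":[0.0003,0.0001,0.0002],"delta_rot":[-0.0006,0.003,0],"claw":25},{"delta_pos":[0.0007,0.0002,-0.0002],"delta_rot":[-0.0012,0.006,0],"claw":25},{"delta_pos":[0.001,0.0003,-0.0005],"delta_rot":[-0.0018,0.009,0],"claw":25},{"delta_pos":[0.0014,0.0004,-0.0008],"delta_rot":[-0.0025,0.012,0],"claw":25},{"delta_pos":[0.0018,0.0005,-0.0011],"delta_rot":[-0.0031,0.015,0],"claw":25},{"delta_pos":[0.0021,0.0006,-0.0013],"delta_rot":[-0.0037,0.0176,0],"claw":25},{"delta_pos":[0.0021,0.0006,-0.0013],"delta_rot":[-0.0037,0.0176,0],"claw":25},{"delta_pos":[0.0021,0.0006,-0.0013],"delta_rot":[-0.0037,0.0176,0],"claw":25}])

```text
time: 10.83
eef_pos: [0.4957, 0.1405, 0.0645]
tcp_rot: [-0.069, 0.626, 0.085, 0.772]
contact_force: [5.3, 0.2, -4.5]
opening: 0.415
```

```bash
python3 avg.py; python3 p.py -- -39.3,0.4,9.5,0.1 | tail -1
```

```text
avgF [ 4.68 -1.16 -4.74] std [0.38 0.13 0.44]
t 11.08 corner b,y,h [-39.16   0.08   0.35] rot xyz deg [ -0.   -11.97  -0.  ] F bay [ 4.58 -1.33 -4.1 ] T [-0.214 -0.642  0.041] open 35.45
-39.3,0.4,9.5,0.1 dpos [0.0023, 0.0005, -0.0013] drot [-0.0029, 0.0134, 0.0]
```

```bash
python3 p.py -- -39.8,0.2,9.5,-0.2 | tail -1
```

```text
-39.8,0.2,9.5,-0.2 dpos [0.0019, 0.0001, -0.0015] drot [-0.0029, 0.0134, 0.0]
```

play_rows(targets=[{"delta_pos":[0.0003,0.0,-0.0002],"delta_rot":[-0.0005,0.0022,0],"claw":25},{"delta_pos":[0.0006,0.0,-0.0005],"delta_rot":[-0.001,0.0045,0],"claw":25},{"delta_pos":[0.0009,0.0,-0.0008],"delta_rot":[-0.0015,0.0067,0],"claw":25},{"delta_pos":[0.0013,0.0001,-0.001],"delta_rot":[-0.002,0.009,0],"claw":25},{"delta_pos":[0.0016,0.0001,-0.0013],"delta_rot":[-0.0025,0.0112,0],"claw":25},{"delta_pos":[0.0019,0.0001,-0.0015],"delta_rot":[-0.0029,0.0134,0],"claw":25},{"delta_pos":[0.0019,0.0001,-0.0015],"delta_rot":[-0.0029,0.0134,0],"claw":25},{"delta_pos":[0.0019,0.0001,-0.0015],"delta_rot":[-0.0029,0.0134,0],"claw":25}])

```text
time: 11.75
eef_pos: [0.4976, 0.1408, 0.0631]
tcp_rot: [-0.07, 0.642, 0.083, 0.759]
contact_force: [5.2, 1.7, -3.7]
opening: 0.415
```

```bash
python3 avg.py; python3 p.py -- -40.2,0.1,8,-0.2 | tail -1
```

```text
avgF [ 4.96  0.9  -4.71] std [0.53 0.23 0.34]
t 12.00 corner b,y,h [-39.82  -0.07   0.24] rot xyz deg [ 0.03 -9.49 -0.03] F bay [ 5.87  0.71 -4.35] T [ 0.231 -0.715  0.028] open 35.85
-40.2,0.1,8,-0.2 dpos [0.0011, 0.0002, -0.001] drot [-0.002, 0.0081, 0.0001]
```

play_rows(targets=[{"delta_pos":[0.0003,0.0,-0.0003],"delta_rot":[-0.0005,0.002,0],"claw":25},{"delta_pos":[0.0006,0.0001,-0.0005],"delta_rot":[-0.001,0.004,0],"claw":25},{"delta_pos":[0.0009,0.0002,-0.0008],"delta_rot":[-0.0015,0.006,0],"claw":25},{"delta_pos":[0.0011,0.0003,-0.001],"delta_rot":[-0.0019,0.0081,0],"claw":25},{"delta_pos":[0.0011,0.0003,-0.001],"delta_rot":[-0.0019,0.0081,0],"claw":25},{"delta_pos":[0.0011,0.0003,-0.001],"delta_rot":[-0.0019,0.0081,0],"claw":25}])

```text
time: 12.5
eef_pos: [0.4985, 0.1411, 0.0621]
tcp_rot: [-0.071, 0.652, 0.082, 0.75]
contact_force: [3.5, 1.9, -3.3]
opening: 0.415
```

```bash
python3 avg.py; python3 p.py -- -40.5,0,6.5,0 | tail -1
```

```text
avgF [ 4.54  0.65 -3.71] std [0.58 0.3  0.49]
t 12.75 corner b,y,h [-40.18  -0.06   0.11] rot xyz deg [ 0.01 -8.   -0.02] F bay [ 3.47  0.44 -3.09] T [ 0.071 -0.68  -0.034] open 35.24
-40.5,0,6.5,0 dpos [0.0011, 0.0003, -0.001] drot [-0.0019, 0.0081, 0.0001]
```

play_rows(targets=[{"delta_pos":[0.0002,0.0,-0.0003],"delta_rot":[-0.0005,0.002,0],"claw":25},{"delta_pos":[0.0005,0.0001,-0.0005],"delta_rot":[-0.001,0.004,0],"claw":25},{"delta_pos":[0.0008,0.0002,-0.0008],"delta_rot":[-0.0015,0.006,0],"claw":25},{"delta_pos":[0.00105,0.0003,-0.001],"delta_rot":[-0.0019,0.0081,0],"claw":25},{"delta_pos":[0.00105,0.0003,-0.001],"delta_rot":[-0.0019,0.0081,0],"claw":25},{"delta_pos":[0.00105,0.0003,-0.001],"delta_rot":[-0.0019,0.0081,0],"claw":25}])

```text
time: 13.25
eef_pos: [0.4996, 0.1414, 0.0611]
tcp_rot: [-0.073, 0.662, 0.081, 0.742]
contact_force: [3.2, 2.4, -3.7]
opening: 0.417
```

```bash
python3 avg.py; python3 p.py -- -40.8,0,5,0 | tail -1
```

```text
avgF [ 4.16  0.35 -3.4 ] std [0.37 0.35 0.37]
t 13.50 corner b,y,h [-40.49  -0.06   0.06] rot xyz deg [-0.02 -6.52 -0.02] F bay [ 4.56  0.16 -3.23] T [ 0.096 -0.679 -0.011] open 35.09
-40.8,0,5,0 dpos [0.0011, 0.0003, -0.001] drot [-0.0017, 0.0082, 0.0001]
```

play_rows(targets=[{"delta_pos":[0.0001,0.0,-0.0003],"delta_rot":[-0.0004,0.002,0],"claw":25},{"delta_pos":[0.0004,0.0001,-0.0005],"delta_rot":[-0.0008,0.004,0],"claw":25},{"delta_pos":[0.0007,0.0002,-0.0008],"delta_rot":[-0.0012,0.006,0],"claw":25},{"delta_pos":[0.00095,0.0003,-0.001],"delta_rot":[-0.0017,0.0082,0],"claw":25},{"delta_pos":[0.00095,0.0003,-0.001],"delta_rot":[-0.0017,0.0082,0],"claw":25},{"delta_pos":[0.00095,0.0003,-0.001],"delta_rot":[-0.0017,0.0082,0],"claw":25}])

```text
time: 14.0
eef_pos: [0.5007, 0.1416, 0.0602]
tcp_rot: [-0.074, 0.671, 0.08, 0.733]
contact_force: [5.0, 1.6, -3.7]
opening: 0.411
```

```bash
python3 avg.py; python3 p.py -- -41.1,-0.1,3.3,0 | tail -1
```

```text
avgF [ 4.45 -0.12 -3.76] std [0.22 0.55 0.34]
t 14.25 corner b,y,h [-4.086e+01 -4.000e-02  4.000e-02] rot xyz deg [-0.01 -5.02 -0.02] F bay [ 4.46 -0.61 -3.81] T [ 0.018 -0.853  0.039] open 35.50
-41.1,-0.1,3.3,0 dpos [0.0013, 0.0003, -0.0013] drot [-0.002, 0.0094, 0.0001]
```

play_rows(targets=[{"delta_pos":[0.0002,0.0,-0.0003],"delta_rot":[-0.0004,0.002,0],"claw":25},{"delta_pos":[0.0005,0.0001,-0.0006],"delta_rot":[-0.0008,0.004,0],"claw":25},{"delta_pos":[0.0008,0.0002,-0.0009],"delta_rot":[-0.0012,0.006,0],"claw":25},{"delta_pos":[0.00105,0.0002,-0.0011],"delta_rot":[-0.0016,0.008,0],"claw":25},{"delta_pos":[0.00125,0.0003,-0.0013],"delta_rot":[-0.002,0.0094,0],"claw":25},{"delta_pos":[0.00125,0.0003,-0.0013],"delta_rot":[-0.002,0.0094,0],"claw":25},{"delta_pos":[0.00125,0.0003,-0.0013],"delta_rot":[-0.002,0.0094,0],"claw":25}])

```text
time: 14.83
eef_pos: [0.502, 0.1419, 0.059]
tcp_rot: [-0.075, 0.682, 0.079, 0.723]
contact_force: [3.7, 1.4, -3.2]
opening: 0.412
```

```bash
python3 avg.py; python3 p.py -- -41.25,-0.1,1.5,0 | tail -1
```

```text
avgF [ 5.26  0.13 -2.97] std [0.35 0.56 0.2 ]
t 15.08 corner b,y,h [-4.113e+01 -2.000e-02 -0.000e+00] rot xyz deg [ 0.01 -3.31 -0.02] F bay [ 4.96  0.09 -3.05] T [ 0.011 -0.859  0.003] open 35.52
-41.25,-0.1,1.5,0 dpos [0.0015, 0.0004, -0.0014] drot [-0.0022, 0.0098, 0.0001]
```

play_rows(targets=[{"delta_pos":[0.0003,0.0001,-0.0003],"delta_rot":[-0.0004,0.002,0],"claw":25},{"delta_pos":[0.0006,0.0002,-0.0005],"delta_rot":[-0.0008,0.004,0],"claw":25},{"delta_pos":[0.0009,0.0002,-0.0008],"delta_rot":[-0.0012,0.006,0],"claw":25},{"delta_pos":[0.0012,0.0003,-0.0011],"delta_rot":[-0.0017,0.008,0],"claw":25},{"delta_pos":[0.0015,0.0004,-0.0013],"delta_rot":[-0.0022,0.0098,0],"claw":25},{"delta_pos":[0.0015,0.0004,-0.0013],"delta_rot":[-0.0022,0.0098,0],"claw":25},{"delta_pos":[0.0015,0.0004,-0.0013],"delta_rot":[-0.0022,0.0098,0],"claw":25}])

```text
time: 15.67
eef_pos: [0.5035, 0.1423, 0.0577]
tcp_rot: [-0.076, 0.694, 0.078, 0.712]
contact_force: [4.4, 0.2, -2.4]
opening: 0.414
```

```bash
python3 avg.py; python3 p.py -- -41.2,-0.1,0,0 | tail -1
```

```text
avgF [ 4.88  0.01 -2.84] std [0.57 0.47 0.35]
t 15.92 corner b,y,h [-4.116e+01 -0.000e+00 -1.000e-02] rot xyz deg [-0.01 -1.52 -0.01] F bay [ 4.95  0.11 -3.21] T [-0.073 -0.853 -0.007] open 35.41
-41.2,-0.1,0,0 dpos [0.0013, 0.0003, -0.0012] drot [-0.0018, 0.0082, 0.0]
```

play_rows(targets=[{"delta_pos":[0.0003,0.0001,-0.0003],"delta_rot":[-0.0004,0.002,0],"claw":25},{"delta_pos":[0.0006,0.0001,-0.0006],"delta_rot":[-0.0009,0.004,0],"claw":25},{"delta_pos":[0.0009,0.0002,-0.0009],"delta_rot":[-0.0013,0.006,0],"claw":25},{"delta_pos":[0.0013,0.0003,-0.0012],"delta_rot":[-0.0018,0.0082,0],"claw":25},{"delta_pos":[0.0014,0.0003,-0.0012],"delta_rot":[-0.0018,0.0082,0],"claw":25},{"delta_pos":[0.0014,0.0003,-0.0012],"delta_rot":[-0.0018,0.0082,0],"claw":25}])

```text
time: 16.42
eef_pos: [0.5049, 0.1426, 0.0566]
tcp_rot: [-0.077, 0.703, 0.077, 0.703]
contact_force: [4.3, -0.0, -1.3]
opening: 0.412
```

```bash
python3 avg.py; python3 p.py -- -41.0,-0.5,0,0 | tail -1
```

```text
avgF [ 3.43 -0.13 -0.61] std [0.39 0.3  0.53]
t 16.67 corner b,y,h [-4.11e+01 -1.00e-02 -2.00e-02] rot xyz deg [-0.   -0.   -0.01] F bay [ 3.01 -0.04 -1.22] T [-0.075 -0.593 -0.036] open 35.21
-41.0,-0.5,0,0 dpos [0.0001, 0.0, -0.0005] drot [0.0, 0.0, 0.0]
```

play_rows(targets=[{"delta_pos":[0.0003,0.0,-0.0002],"delta_rot":[0,0,0],"claw":25},{"delta_pos":[0.0006,0.0001,-0.0004],"delta_rot":[0,0,0],"claw":25},{"delta_pos":[0.0008,0.0002,-0.0005],"delta_rot":[0,0,0],"claw":25},{"delta_pos":[0.0008,0.0002,-0.0005],"delta_rot":[0,0,0],"claw":25}])

```text
time: 17.0
eef_pos: [0.505, 0.1426, 0.0565]
tcp_rot: [-0.077, 0.704, 0.077, 0.702]
contact_force: [-1.8, -0.6, 5.2]
opening: 0.413
```

```bash
python3 avg.py
python3 - <<'E'
from h import *
c=ctrl.calibration("wrist");a=ctrl.read_camera("wrist");b=ctrl.read_camera("scene")
np.save("w4.npy",np.array([c],dtype=object),allow_pickle=True);cv2.imwrite("pics/w4.png",a)
o=np.zeros((450,800,3),np.uint8)
o[:,:400]=cv2.resize(a[60:285,180:380],None,fx=2,fy=2,interpolation=cv2.INTER_CUBIC)
o[:400,400:]=cv2.resize(b[120:220,300:400],None,fx=4,fy=4,interpolation=cv2.INTER_CUBIC)
cv2.imwrite("pics/v4.png",o)
E
```

```text
avgF [-1.24 -0.39  5.3 ] std [0.34 0.42 0.19]
t 17.25 corner b,y,h [-41.08  -0.     0.06] rot xyz deg [-0.01  0.14  0.01] F bay [-1.51  0.08  5.03] T [-0.156  0.038 -0.039] open 35.77
```

View pics/v4.png

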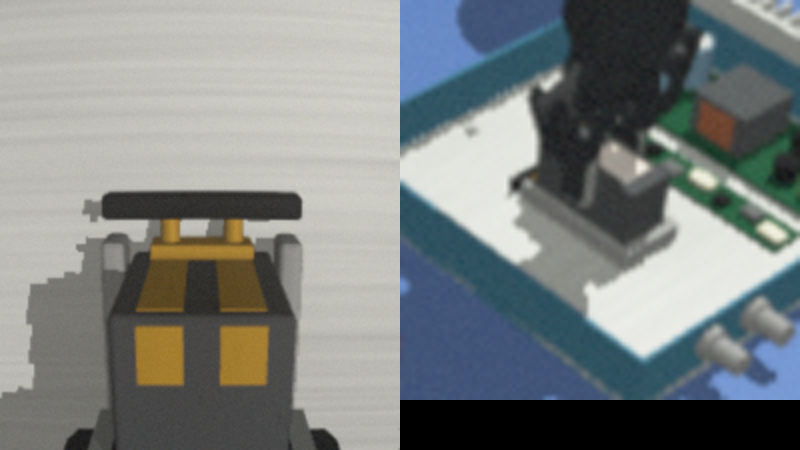

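The block looks flat in the bay, contact plate pressed back (rows 240–258), far end inside the wall. It feels solid against both the wall and the floor. I'll unload and release.

play_rows(targets=[{"delta_pos":[-0.0001,0,0.0003],"delta_rot":[0,0,0],"claw":30},{"delta_pos":[-0.0001,0,0.0004],"delta_rot":[0,0,0],"claw":34},{"delta_pos":[-0.0001,0,0.0004],"delta_rot":[0,0,0],"claw":36},{"delta_pos":[-0.0001,0,0.0004],"delta_rot":[0,0,0],"claw":38},{"delta_pos":[-0.0001,0,0.0004],"delta_rot":[0,0,0],"claw":42},{"delta_pos":[-0.0001,0,0.0004],"delta_rot":[0,0,0],"claw":48},{"delta_pos":[-0.0001,0,0.0004],"delta_rot":[0,0,0],"claw":54},{"delta_pos":[-0.0001,0,0.0004],"delta_rot":[0,0,0],"claw":58},{"delta_pos":[-0.0001,0,0.0004],"delta_rot":[0,0,0],"claw":58},{"delta_pos":[-0.0001,0,0.0004],"delta_rot":[0,0,0],"claw":58}], newtons=20)

```text
time: 18.18
eef_pos: [0.5047, 0.1426, 0.0569]
tcp_rot: [-0.077, 0.704, 0.077, 0.702]
contact_force: [0.4, 0.9, 0.1]
opening: 0.678
```

play_rows(targets=[{"delta_pos":[0,0,0.01],"delta_rot":[0,0,0],"claw":58},{"delta_pos":[0,0,0.03],"delta_rot":[0,0,0],"claw":58},{"delta_pos":[0,0,0.06],"delta_rot":[0,0,0],"claw":58},{"delta_pos":[0.03,0.007,0.09],"delta_rot":[0,0,0],"claw":58},{"delta_pos":[0.07,0.015,0.12],"delta_rot":[0,0,0],"claw":58},{"delta_pos":[0.09,0.02,0.135],"delta_rot":[0,0,0],"claw":58},{"delta_pos":[0.09,0.02,0.135],"delta_rot":[0,0,0],"claw":58},{"delta_pos":[0.09,0.02,0.135],"delta_rot":[0,0,0],"claw":58}])

```text
time: 18.85
eef_pos: [0.5967, 0.1628, 0.1947]
tcp_rot: [-0.077, 0.702, 0.077, 0.704]
contact_force: [-1.0, 0.1, -0.8]
opening: 0.678
```

```bash
python3 avg.py
python3 - <<'E'
from h import *
c=ctrl.calibration("wrist");a=ctrl.read_camera("wrist");b=ctrl.read_camera("scene");t=ctrl.read_camera("top")
np.save("w5.npy",np.array([c],dtype=object),allow_pickle=True);cv2.imwrite("pics/w5.png",a);cv2.imwrite("pics/top5.png",t)
o=np.zeros((450,800,3),np.uint8)
o[:,:400]=cv2.resize(a[20:245,180:380],None,fx=2,fy=2,interpolation=cv2.INTER_CUBIC)
o[:400,400:]=cv2.resize(b[120:220,300:400],None,fx=4,fy=4,interpolation=cv2.INTER_CUBIC)
cv2.imwrite("pics/v5.png",o)
E
```

```text
avgF [-0.04 -0.11 -0.38] std [0.21 0.29 0.42]
t 19.10 corner b,y,h [ 48.83   0.31 133.8 ] rot xyz deg [0.02 0.37 0.01] F bay [ 0.29  0.32 -0.17] T [0.03  0.012 0.058] open 57.95
```

View pics/v5.png

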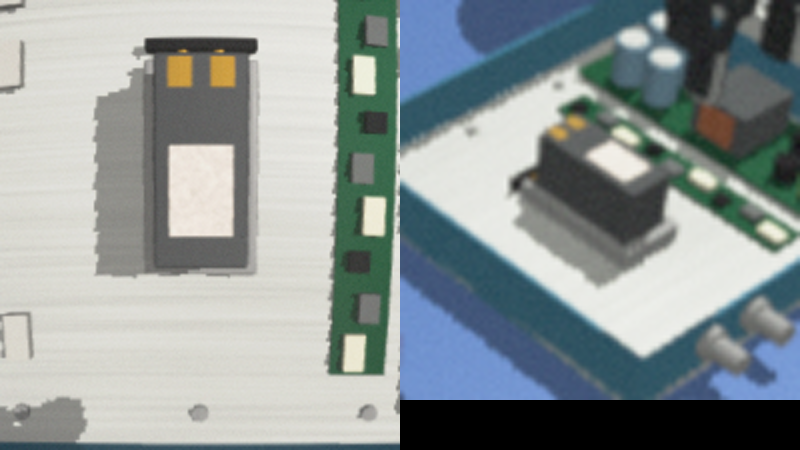

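The block stands in the bay, released, with the top face at about (154,53)–(248,268). I'll check numerically that it is level and at height.

Run:
```python
from p import *
c=np.load("w5.npy",allow_pickle=True)[0]
g=lambda x,y,z:(B.T@(onz(c,(x+.5)/2-.5+180,(y+.5)/2-.5+20,z,True)-BAY)*1000).round(1)
for x,y in((154,53),(250,53),(248,268),(155,269)):print(g(x,y,.06))
# bystanders: top view change outside the block's old place and arm/bay
a=cv2.imread("pics/top.png");b=cv2.imread("pics/top5.png")
hs=lambda i:cv2.cvtColor(i,cv2.COLOR_BGR2HSV)
for n,(x0,y0,x1,y1) in dict(red=(262,200,306,230),relay=(292,248,318,282),trafo=(352,244,384,274),blue1=(342,132,370,174),blue2=(402,214,450,242),cap=(382,182,402,202),jar=(410,272,440,300),driver=(284,102,302,180)).items():
    print(n,cv2.phaseCorrelate(np.float32(cv2.cvtColor(a,6)[y0:y1,x0:x1]),np.float32(cv2.cvtColor(b,6)[y0:y1,x0:x1])))
```

```text
[-41.1 -17.5  54. ]
[-41.2  18.3  54. ]
[41.9 18.1 54. ]
[ 42.3 -17.6  54. ]
red ((0.5579977345153324, 0.0727995587208845), 0.798145139835499)
relay ((0.12823885577986083, -0.14731333147890524), 0.6001742435580909)
trafo ((0.060514228420583294, 0.0726227839268283), 0.9179331650336583)
blue1 ((-0.015556958592719994, 0.5533585818519846), 1.0046460589656123)
blue2 ((-0.07655816154333195, -0.05791215004835415), 0.9794587400224474)
cap ((-0.4529631028177974, -0.1164139421343986), 0.9515719610452652)
jar ((0.016356408384451626, -0.037310268252124246), 0.9968695555792915)
driver ((0.5806915332844653, -0.41936546059072555), 0.5322232590781317)
```

```bash
python3 -c "
from plant import ctrl
print(ctrl.sign_off())"
```

```text
the job is handed in; nothing more can be done
None
```

The battery block is home in the bay, lying flat against the far wall with the contact pressed back, and I have released it and handed the job in. I went in with the block tilted 15°, contact edge first. I then pressed the sprung contact back and rocked the far end down in small steps, checking the force at each one. It took about 19 s of the 72 s allowed.

**Forces:** The push along the bay averaged up to 5.3 N, slightly above the 5.1 N that presses the contact to its stop; single readings reached about 5.9 N. Part of that was probably friction on the bay floor. The last light press down onto the floor was about 9 to 10 N counting the block's weight. It went into the floor rather than the contact, but it was more than I intended.

**Final checks:**
- **Position:** measured at the seated height of 60 mm above the bench, the top face comes out at 83 × 36 mm and the same width at both ends, so it is level. It sits where the seated block should be.
- **Offset:** my bay reference was off by about 1 mm along the bay. I corrected for it by feel during the insertion.
- **Gripper:** it is open and clear of everything, with the force reading near zero.
- **Other things on the bench:** the red and blue look-alikes, relay, transformer, capacitor, jar and screwdriver show at most about 0.7 pixel of shift from above. That is within noise and shadow changes, though the screwdriver and relay matches were weak. I did not check the spool this way; the arm never came near bench height around it.

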